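# Check that two saw hand levers stop short of the bar

## Robot

A 6-joint arm with a two-finger parallel gripper is mounted at the origin on a cart in front of the work surface, level with it; the furniture and walls round the work are solid. World frame = base frame: x ahead of the robot, y to its left, z up, the work surface at z = 0. Lengths are in mm, angles in degrees, forces in N, time in s.
With the tool pointing down it reaches from about 375 to 975 mm from the base axis. Payload 3.8 kg.
Tool frame: the origin (TCP) lies midway between the tips of the shut fingers; the grasp point (between the pads) lies 19 mm behind it; z points along the fingers, y is the direction in which the jaws open and shut (so a half turn about z gives the same grasp; the last joint's range is limited). The gripper opens to 85 mm and grips with 20 to 120 N. Pads are 22 mm wide; open, the fingers measure 114 mm over their backs; the gripper's body (76 mm by 85 mm) begins 54 mm behind the grasp point. The pads swing forward as they close: fully open they stand 13 mm farther back than shut.
Start: joints at [-65.369, 15.12, 91.902, -0, 72.978, -2.114], TCP at [303.765, -602.781, 231.28] pointing down, gripper open.
Joint ranges: [-150.88, 150.88], [-54.13, 125.18], [17.81, 147.31], [-75.09, 255.09], [0, 152.58], [-146.25, 146.25]. Speed limits (degrees/s): [147.25, 147.25, 180, 180, 180, 180].

## Interface

Orientations are given as a 3x3 rotation matrix whose columns are the frame's x, y, z axes.
In Python, from cell import robot, cams gives the robot as it stands. The module is installed in compiled form; this text tells all that it offers.
- The arm moves only by the tool carry_out, never from a script. Its argument "steps" is a list that holds one entry, the list of rows, each a list of 5 numbers: the opening, from 0 (shut) to 1 (fully open), then the shift along the tool's x, y, z in m, then the turn about the tool's z in degrees. A call has 1 to 12 rows; each row is the pose to reach, as a shift and turn from the pose commanded when the call began, along the tool's axes at that moment; what a row does not reach only later rows make up. A row lasts 1/10 s, in which the tool goes at most 50 mm and 8.59 degrees, less where a joint would pass 70% of its speed; a pose out of reach is approached as far as the arm can. A call with a gripper value outside its range is refused whole. The fingers move at their own pace and stop on an object; "force" is the grip in N (left out, the last holds). Time passes only in rows, so rows that repeat a pose let the fingers close. It gives the time, the measured TCP pose, the force and the opening at its end, in the units of the state.
- robot.get_state(): the state, without advancing time (a new reading comes with each control period).
- cams.snapshot(name): name is "side" or "top"; returns a dict with "image" (420x560x3 uint8, blue, green, red), "z_map" (420x560 float32, mm along the optical axis (not along the pixel's ray), 0 where there is no reading), "mtx" (3x3 intrinsics, pixels), "R" (3x3) and "t" (3): a world point X has camera coordinates R X + t. Camera axes: x right, y down, z forward; pixel columns grow to the right and rows downward; lengths in mm; the calibration is good to about 2 mm. A picture is of the moment at which its call begins.
- robot.sign_off(): hands the job in, once; it reports no verdict.
The state is a dict: "time": time; "joints": joint angles; "qvel": joint speeds; "effort": joint torques, N m; "position": TCP position; "eef_rot": TCP orientation; "force": force on the tool from outside, world axes, zero at the start; "wrist_torque": the same for the moment, N m; "width": finger opening in mm.
Only numpy, scipy, OpenCV 4.12 (cv2) and the standard library are available. Lean on these libraries where they do the work, as an engineer would, in place of code of your own. Each camera call takes 0.05 s, during which the arm holds its last target. There are 200 camera calls.

## Task

Check the two hand levers of the cut-off saw: with the outside of the fingers, press the red lever in as far as it goes, keep it there for a second, then let it spring fully out again. Then press the blue lever in as far as it goes in the same way, and finish while still holding it in there so that the gap to its bar can be measured. Only push on the levers' outer faces, without forcing them: do not grasp a lever, touch a bar, or disturb the other things on the worktop.

Things in the scene. Friction and masses are not known exactly. Their poses are not given: they have to be found in the camera images.
- red_unit: Fixed stand of the red hand lever: grey base plate 90x90x10 mm with a post; origin at the centre of its underside, z up. On the post a level bar lies along the stand's y, y = -88 to +90 mm. The lever's upright pivot pin is at x = -40, y = -70 mm; the lever runs from there along +y, on the -x side of the bar, leaning out by 0.35 rad. Nothing on the stand is higher than 115 mm.
- red_press (a point): Pressing point: on the red sleeve's outer face (away from the bar), at mid height, 95 mm above the worktop; moves with the lever. Its x points into the lever towards the bar (the way to press), y along the lever to the ball end, z up. The pivot pin is at x = +6, y = -100 mm from here. Sleeve 12 mm thick, 18 high, y = -51 to +35 mm; ball 20 mm across at y = +38 mm.
- red_lever (a joint): Angle of the red lever, rad: 0 sprung fully out, 0.35 at its rigid stop, where it is parallel to the bar and about 20 mm short of it. That is 35 mm of travel at the pressing point, on an arc of 100 mm radius about the pin. The spring pushes back there with 1.5 N when out, rising evenly to 4 N at the stop; let go, it springs out by itself.
- red_bar: Fixed steel bar with black rubber grip (22 to 31 mm thick) and black lever bracket on the stand of the red lever, not to be touched; origin on the bar's axis, 95 mm above the worktop over the middle of the base; axes as the stand's.
- blue_unit: Fixed stand of the blue hand lever: grey base plate 90x90x10 mm with a post; origin at the centre of its underside, z up. On the post a level bar lies along the stand's y, y = -88 to +90 mm. The lever's upright pivot pin is at x = -40, y = -70 mm; the lever runs from there along +y, on the -x side of the bar, leaning out by 0.35 rad. Nothing on the stand is higher than 115 mm.
- blue_press (a point): Pressing point: on the blue sleeve's outer face (away from the bar), at mid height, 95 mm above the worktop; moves with the lever. Its x points into the lever towards the bar (the way to press), y along the lever to the ball end, z up. The pivot pin is at x = +6, y = -100 mm from here. Sleeve 12 mm thick, 18 high, y = -51 to +35 mm; ball 20 mm across at y = +38 mm.
- blue_lever (a joint): Angle of the blue lever, rad: 0 sprung fully out, 0.35 at its rigid stop, where it is parallel to the bar and about 20 mm short of it. That is 35 mm of travel at the pressing point, on an arc of 100 mm radius about the pin. The spring pushes back there with 1.5 N when out, rising evenly to 4 N at the stop; let go, it springs out by itself.
- blue_bar: Fixed steel bar with black rubber grip (22 to 31 mm thick) and black lever bracket on the stand of the blue lever, not to be touched; origin on the bar's axis, 95 mm above the worktop over the middle of the base; axes as the stand's.
- specimen_3: Loose bystander, to be left where it is: red resin disc with a steel inlay, 30 mm across, 20 mm high, standing beside the base of the red-lever stand; origin at the centre of its underside.
- tube_piece: Loose bystander, to be left where it is: bare steel tube piece, 30 mm across, 28 mm high, standing beside the base of the blue-lever stand; origin at the centre of its underside.
- masking_tape: Loose bystander, to be left where it is: roll of cream masking tape lying flat, 90 mm across, 24 mm high; origin at the centre of its underside.
- carton_nozzles: Loose bystander, to be left where it is: yellow carton 55x90x42 mm; origin at the centre of its underside.

How it is judged (in metres and radians):
On the way, in this order (a step that is already met when the one before it is completed fails the run):
1. the red lever is held in at its stop by the fingers (value of joint red_lever above 0.32 rad and contact force between the fingers and red_lever above 1.5 N), for 0.7 s.
2. the red lever is let out fully (value of joint red_lever below 0.03 rad), for 0.2 s.
3. the blue lever is held in at its stop by the fingers, the red one out (value of joint blue_lever above 0.32 rad and contact force between the fingers and blue_lever above 1.5 N and value of joint red_lever below 0.03 rad), for 0.3 s.
At the end, for the whole second after the job is handed in: The blue lever is still held in at its stop (joint over 0.32 of 0.35 rad) by the fingers with more than 1.5 N, the red lever is fully out (under 0.03 rad), and the loose things stand within 20 mm of where they were (all of step 3 and distance of each of specimen_3, tube_piece, masking_tape, carton_nozzles from where it was at the start of the episode below 0.02 m); the arm keeps its last pose, push and grip.
It fails at once if a lever is forced: pushed with more than 40 N (contact force between the fingers and red_lever above 40 N or contact force between the fingers and blue_lever above 40 N).
It fails at once if the fingers push on a bar or bracket with more than 3 N (contact force between the fingers and red_bar above 3 N or contact force between the fingers and blue_bar above 3 N).
It fails at once if a lever is pinched: fingers on it with the grasp point not outside its outer face ((contact force between the fingers and red_lever above 2 N and x of the grasp point in the frame of red_press above 0.003 m) or (contact force between the fingers and blue_lever above 2 N and x of the grasp point in the frame of blue_press above 0.003 m)).
It fails at once if both levers are pressed in at once (value of joint each of red_lever, blue_lever above 0.1 rad).
It fails at once if a bystander is shoved or lifted by more than 20 mm (distance of any of specimen_3, tube_piece, masking_tape, carton_nozzles from where it was at the start of the episode above 0.02 m).
It also fails if it takes over 45 s, if anything falls off the work surface, if the arm or the gripper's body presses on something with over 40 N, if the wrist force passes 120 N, or if a joint passes its speed limit or range.

## Working session

There is one attempt and no reset: what is moved stays moved. The work goes in short steps, Python scripts to look and compute and a tool call to move; the robot and the scene stay as the last step left them, time stands still between calls to the robot, and variables do not carry over. Pictures are saved under pics/ and viewed, and the job is handed in when it is done.

Besides the shell and the picture viewer there is one more tool, called after "Call:" as name([rows], argument=value, ...), one row to a line, values as JSON. carry_out: Moves the arm, as the interface text tells. Its arguments: {"type":"object","properties":{"steps":{"type":"array","items":{"type":"array","items":{"type":"array","items":{"type":"number"}}}},"force":{"type":"number"}},"required":["steps"]}

```bash
mkdir -p pics; cat > h.py <<'E'
import numpy as np, cv2
from cell import robot, cams
def snap(n,f):
    s=cams.snapshot(n); cv2.imwrite(f'pics/{f}.png',s['image']); np.savez(f'{f}.npz',**s); return s
def w(s,u,v):
    z=float(s['z_map'][v,u]); return (np.asarray(s['R']).T@(z*np.linalg.inv(s['mtx'])@[u,v,1]-np.asarray(s['t']).ravel())).round(1)
E
python3 -c "
from h import *
for n in('top','side'):
  s=snap(n,n+'0');print(s['mtx'],s['R'],s['t'])
print(robot.get_state())"
```

```text
[[480.27033676   0.         277.51784311]
 [  0.         480.27033676 204.38058056]
 [  0.           0.           1.        ]] [[ 7.25343808e-03 -9.99973637e-01 -3.35297094e-04]
 [-9.94455200e-01 -7.17823049e-03 -1.04915818e-01]
 [ 1.04910645e-01  1.09443833e-03 -9.94481050e-01]] [  53.35915465  507.74439877 1388.03758831]
[[383.88028766   0.         279.36742988]
 [  0.         383.88028766 200.73579599]
 [  0.           0.           1.        ]] [[-0.96809457 -0.24999001  0.01725996]
 [-0.14760013  0.51321263 -0.84547442]
 [ 0.20250213 -0.82104677 -0.53373691]] [479.4452884  101.2686696  997.80390282]
{'time': 0.1, 'joints': array([-6.53677618e+01,  1.51671565e+01,  9.19738027e+01, -1.58909765e-04,
        7.29779898e+01, -2.11476831e+00]), 'qvel': array([ 0.04826544, -0.11134711, -0.18914489,  0.02870816, -0.03128391,
       -0.0425254 ]), 'effort': array([-2.15536465e-04, -5.16709256e+01, -3.68589127e+01, -8.88905197e-05,
        6.33980439e-03,  1.22884964e-05]), 'position': array([ 303.49881599, -602.17490098,  230.05579124]), 'eef_rot': array([[ 8.93002124e-01,  4.50051613e-01, -8.67692049e-04],
       [ 4.50052443e-01, -8.93000135e-01,  1.88602704e-03],
       [ 7.39603932e-05, -2.07473308e-03, -9.99997845e-01]]), 'force': array([-0.59893058,  0.58485533,  0.48720159]), 'wrist_torque': array([ 0.08444568,  0.01801979, -0.06123196]), 'width': 85.41617019507243}
```

View pics/top0.png

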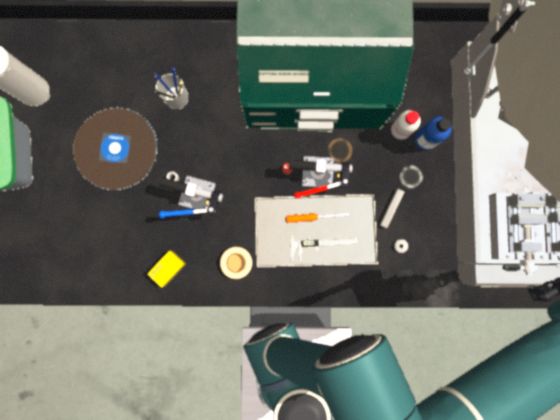

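View pics/side0.png

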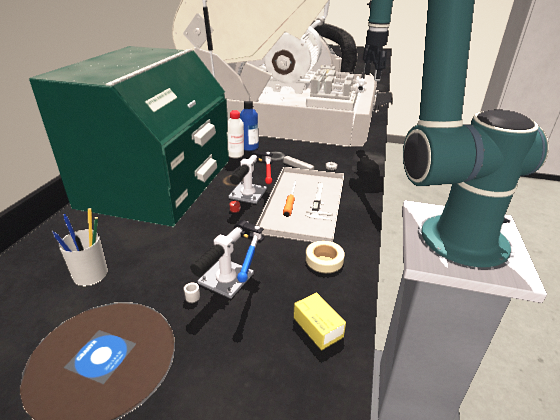

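```bash
python3 -c "
import cv2,numpy as np
i=cv2.imread('pics/top0.png')
a=cv2.resize(i[140:210,270:370],None,fx=8,fy=8,interpolation=2)
b=cv2.resize(i[160:230,145:245],None,fx=8,fy=8,interpolation=2)
cv2.imwrite('pics/ca.png',a);cv2.imwrite('pics/cb.png',b)
from h import w
s=dict(np.load('top0.npz'))
hsv=cv2.cvtColor(s['image'],cv2.COLOR_BGR2HSV)
for n,(r0,r1,c0,c1),lo in (('red',(175,202,285,345),0),('blue',(195,225,150,220),1)):
  H,S,V=[hsv[r0:r1,c0:c1,k].astype(int) for k in range(3)]
  m=(S>150)&(V>80)&((H<8)|(H>172) if lo==0 else (H>95)&(H<125))
  P=np.array([w(s,c+c0,r+r0) for r,c in zip(*np.nonzero(m))]); P=P[(P[:,2]>92)&(P[:,2]<118)]
  print(n,len(P),P.mean(0),P.min(0),P.max(0))
  d=np.linalg.svd(P[:,:2]-P[:,:2].mean(0))[2][0]; d*=np.sign(d[1]); t=(P[:,:2]-P[:,:2].mean(0))
  print(d,np.degrees(np.arctan2(-d[0],d[1])),np.percentile(t@d,[0,2,98,100]),np.percentile(t@[d[1],-d[0]],[2,98]))
"
```

```text
red 154 [536.30454545 -33.95714286 102.92337662] [520.  -78.9  92.1] [555.3  11.1 111.7]
[-0.27110341  0.96255023] 15.729936888519193 [-46.81395314 -45.41616897  44.21210294  46.10913984] [-5.84647399  6.7430495 ]
blue 165 [473.0769697 343.0169697 103.2169697] [461.6 294.3  93. ] [482.1 387.5 110.5]
[-0.10009183  0.9949782 ] 5.744458515660467 [-48.95566293 -47.40521961  42.78959249  45.07809344] [-7.34076863  7.08500634]
```

View pics/ca.png

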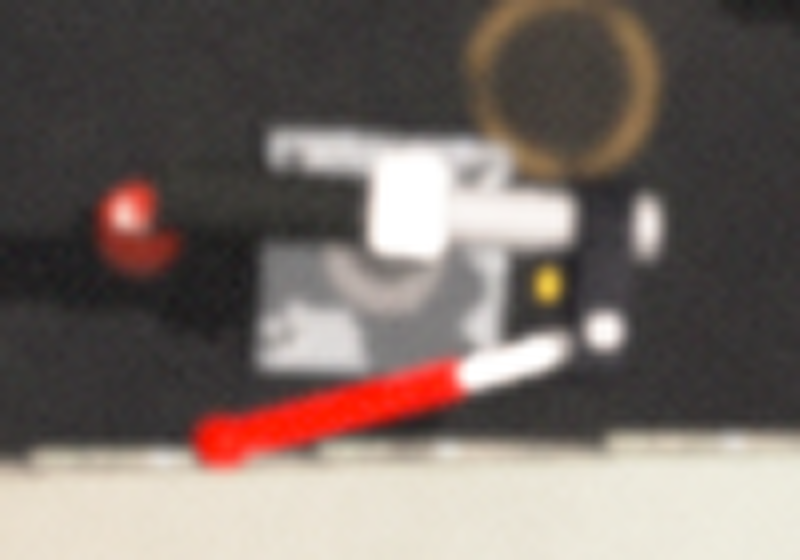

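View pics/cb.png

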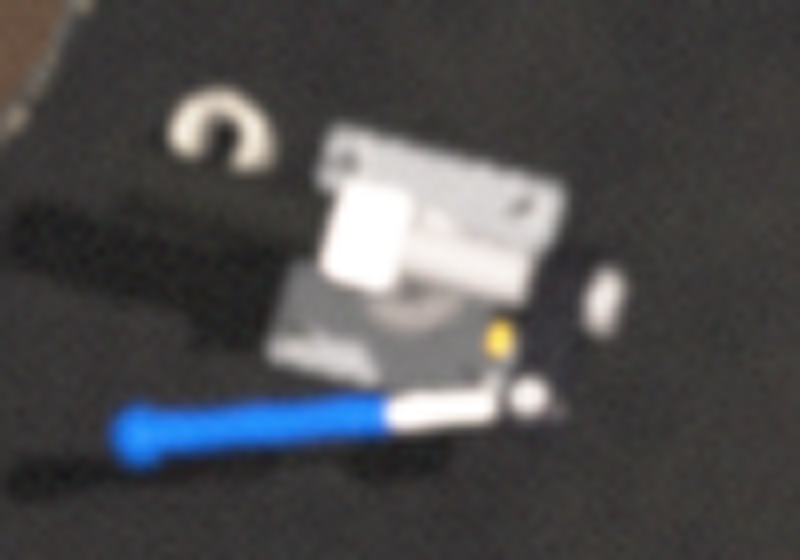

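```bash
python3 -c "
from h import *
s=dict(np.load('top0.npz'))
def proj(X):
  c=s['R']@np.array(X)+s['t']; return (s['mtx']@c/c[2])[:2].round(1)
print('red pin pred',proj([563,-128.9,104]),'seen 345.4,181.3; blue pin',proj([483,245,104]),'seen 211.2,209.5')
print('press',proj([530,-34,95]),proj([467,344,95]))
u0,v0=395,130
Z=s['z_map']
vv,uu=np.mgrid[0:420,0:560]
P=((Z[...,None]*(np.stack([uu,vv,uu*0+1],-1)@np.linalg.inv(s['mtx']).T))-s['t'])@s['R']
for y in range(-640,-40,60):
  x=303+(y+602)*187/568
  m=(abs(P[...,1]-y)<60)&(abs(P[...,0]-x)<100)&(Z>0)
  print(y,round(x),m.sum(), P[m][:,2].max().round() if m.any() else None)
# axes
for n,yaw,p in(('red',-4.3,(530,-34)),('blue',-14.3,(467,344))):
  a=np.radians(yaw);R=np.array([[np.cos(a),-np.sin(a)],[np.sin(a),np.cos(a)]])
  o=np.array(p)-R@[-79.9,21.9]; print(n,'stand origin',o, proj([*o,10]),'stop press',o+R@[-46,30])
  T=o+R@[-79.9-45,25]; st=robot.get_state(); E=st['eef_rot']; print('approach',T,'shift',E.T@(np.array([*T,200])-st['position']))
"
```

```text
red pin pred [344.1 182.2] seen 345.4,181.3; blue pin [209.9 209.7] seen 211.2,209.5
press [310. 194.] [174.8 215.4]
-640 290 2189 333.0
-580 310 3867 365.0
-520 330 5094 365.0
-460 350 3831 643.0
-400 370 2836 649.0
-340 389 2677 25.0
-280 409 2682 30.0
-220 429 2709 30.0
-160 449 2677 25.0
-100 468 2757 118.0
red stand origin [608.03305805 -61.8291547 ] [317.4 171.9] stop press [564.41190371 -28.46457926]
approach [485.35910304 -27.53468338] shift [ 421.01763355 -431.24491866   30.98171474]
blue stand origin [539.01507856 303.04333437] [195.3 193.8] stop press [501.8503253  343.47576089]
approach [424.15998903 358.11890434] shift [ 539.93103419 -803.17638454   31.76216981]
```

Call:
carry_out([
  [[0,0.02,-0.02,0,0],[0,0.055,-0.055,0,5],[0,0.09,-0.09,0,9],[0,0.125,-0.13,0,13],[0,0.16,-0.165,0,17],[0,0.195,-0.2,0,21],[0,0.23,-0.235,0,25],[0,0.265,-0.27,0,28],[0,0.3,-0.305,0,31],[0,0.335,-0.34,0,31],[0,0.37,-0.375,0,31],[0,0.4,-0.41,0,31]],
], force=40)

```text
time: 1.3
position: [476.6, -54.4, 231.1]
eef_rot: [[0.997, -0.074, 0.0], [-0.074, -0.997, 0.0], [0.0, -0.0, -1.0]]
force: [0.5, 0.4, -0.4]
width: 0.1
```

Call:
carry_out([
  [[0,0,0,0,0],[0,0,0,0,0]],
])

```text
time: 1.5
position: [476.2, -55.6, 230.8]
eef_rot: [[0.997, -0.071, -0.001], [-0.071, -0.997, -0.0], [-0.001, 0.0, -1.0]]
force: [0.6, -0.5, -0.8]
width: -0.1
```

```bash
python3 -c "
from h import *
st=robot.get_state();E=st['eef_rot'];print(st['position'],E,st['force'],st['width'])
print(E.T@(np.array([485,-27.5,88])-st['position']))
for n in('top','side'): snap(n,n+'1')
i=cv2.imread('pics/side1.png');cv2.imwrite('pics/s1.png',cv2.resize(i[60:260,200:400],None,fx=3,fy=3,interpolation=2))
"
```

```text
[476.21152245 -55.56401928 230.83652298] [[ 9.97490550e-01 -7.07924135e-02 -1.01828166e-03]
 [-7.07927829e-02 -9.97490988e-01 -3.31345494e-04]
 [-9.92270031e-04  4.02600992e-04 -9.99999427e-01]] [ 0.58361752 -0.47679287 -0.80128774] -0.05362157115208317
[  6.92142568 -28.67327    142.81819305]
```

View pics/s1.png

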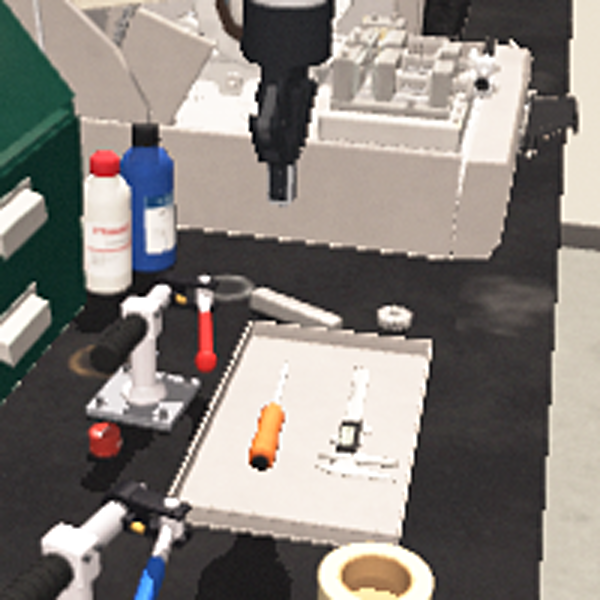

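View pics/top1.png

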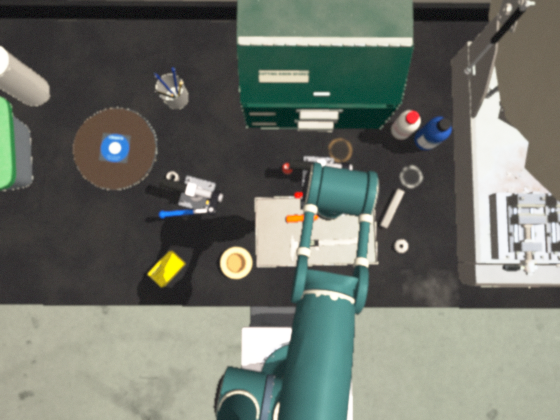

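Call:
carry_out([
  [[0,0.003,-0.015,0.02,0],[0,0.007,-0.028,0.05,0],[0,0.007,-0.028,0.08,0],[0,0.007,-0.028,0.11,0],[0,0.007,-0.028,0.135,0],[0,0.007,-0.028,0.147,0],[0,0.007,-0.028,0.147,0],[0,0.007,-0.028,0.147,0]],
])

```text
time: 2.4
position: [486.1, -30.2, 85.0]
eef_rot: [[0.997, -0.076, 0.001], [-0.076, -0.997, -0.0], [0.001, 0.0, -1.0]]
force: [0.7, 1.0, -0.1]
width: -0.0
```

Call:
carry_out([
  [[0,0.005,0,0,0],[0,0.01,0,0,0],[0,0.015,0,0,0],[0,0.02,0,0,0],[0,0.025,0,0,0],[0,0.03,0,0,0],[0,0.035,0,0,0],[0,0.04,0,0,0],[0,0.045,0,0,0],[0,0.045,0,0,0]],
])

```text
time: 3.4
position: [530.4, -32.6, 83.9]
eef_rot: [[0.997, -0.074, -0.001], [-0.074, -0.997, 0.0], [-0.001, 0.0, -1.0]]
force: [-1.7, -0.9, -0.7]
width: 0.5
```

```bash
python3 -c "
from h import *
st=robot.get_state();print(st['position'],st['force'],st['width'])
for n in('top','side'): snap(n,n+'2')
i=cv2.imread('pics/side2.png');cv2.imwrite('pics/s2.png',cv2.resize(i[110:210,220:320],None,fx=6,fy=6,interpolation=2))
"
```

```text
[530.37629271 -32.55048989  83.85600257] [-1.72446603 -0.85332706 -0.65864832] 0.5159176519546554
```

View pics/s2.png

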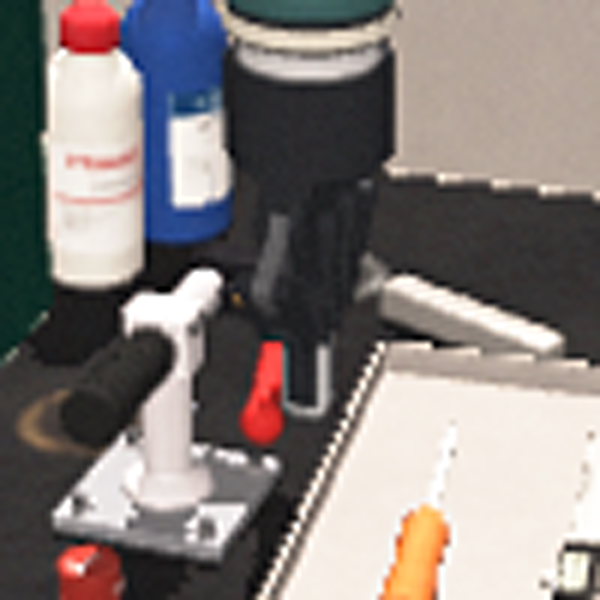

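Call:
carry_out([
  [[0,0.004,0,0,0],[0,0.008,0,0,0],[0,0.012,0,0,0],[0,0.016,0,0,0],[0,0.018,0,0,0],[0,0.018,0,0,0]],
])

```text
time: 4.1
position: [548.6, -33.8, 84.2]
eef_rot: [[0.997, -0.074, -0.0], [-0.074, -0.997, 0.0], [-0.0, -0.0, -1.0]]
force: [-3.1, 2.9, 0.8]
width: -0.2
```

Call:
carry_out([
  [[0,0.001,0,0,0],[0,0.002,0,0,0],[0,0.002,0,0,0]],
])

```text
time: 4.4
position: [550.3, -34.0, 84.2]
eef_rot: [[0.997, -0.074, -0.0], [-0.074, -0.997, 0.0], [-0.0, -0.0, -1.0]]
force: [-3.2, 2.7, 1.1]
width: 0.3
```

Call:
carry_out([
  [[0,0.001,0,0,0],[0,0.002,0,0,0],[0,0.002,0,0,0]],
])

```text
time: 4.7
position: [552.4, -34.2, 84.2]
eef_rot: [[0.997, -0.074, -0.0], [-0.074, -0.997, 0.0], [-0.0, -0.0, -1.0]]
force: [-4.0, 2.4, 0.2]
width: -0.1
```

Call:
carry_out([
  [[0,0.001,0,0,0],[0,0.001,0,0,0]],
])

```text
time: 4.9
position: [553.4, -34.2, 84.3]
eef_rot: [[0.997, -0.074, 0.0], [-0.074, -0.997, 0.0], [0.0, -0.0, -1.0]]
force: [-3.3, 2.7, 0.3]
width: 0.1
```

Call:
carry_out([
  [[0,0.001,0,0,0],[0,0.001,0,0,0]],
])

```text
time: 5.1
position: [554.3, -34.3, 84.2]
eef_rot: [[0.997, -0.074, -0.0], [-0.074, -0.997, 0.0], [-0.0, -0.0, -1.0]]
force: [-4.2, 2.4, -0.0]
width: -0.0
```

```bash
python3 -c "
from h import *
st=robot.get_state();print(st['position'],st['force'],st['width'])
for n in('top','side'): snap(n,n+'3')
i=cv2.imread('pics/side3.png');cv2.imwrite('pics/s3.png',cv2.resize(i[110:210,220:320],None,fx=6,fy=6,interpolation=2))
"
```

```text
[554.3378806  -34.2889493   84.21837371] [-4.19193386  2.41682019 -0.00454944] -0.01917032839221942
```

View pics/s3.png

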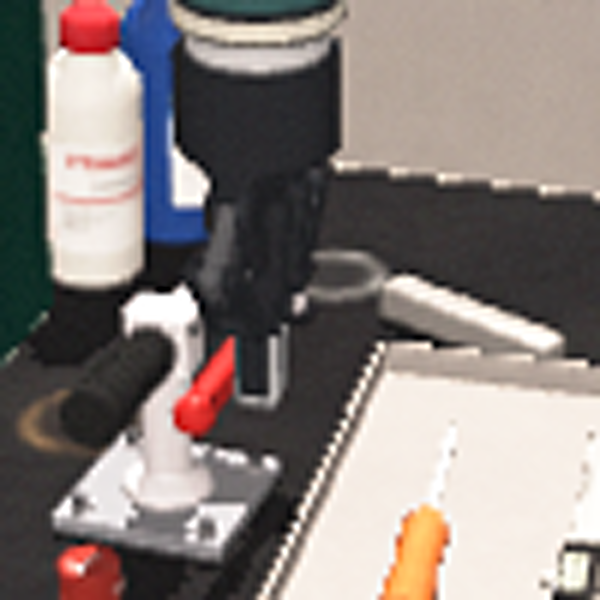

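Call:
carry_out([
  [[0,0.001,0,0,0],[0,0.001,0,0,0]],
])

```text
time: 5.4
position: [555.3, -34.4, 84.2]
eef_rot: [[0.997, -0.074, -0.0], [-0.074, -0.997, 0.0], [-0.0, -0.0, -1.0]]
force: [-4.3, 3.2, 0.5]
width: -0.2
```

Call:
carry_out([
  [[0,0.001,0,0,0],[0,0.001,0,0,0]],
])

```text
time: 5.6
position: [556.2, -34.4, 84.3]
eef_rot: [[0.997, -0.074, -0.0], [-0.074, -0.997, 0.0], [-0.0, -0.0, -1.0]]
force: [-4.4, 3.6, 2.1]
width: -0.0
```

Call:
carry_out([
  [[0,0.001,0,0,0],[0,0.001,0,0,0]],
])

```text
time: 5.8
position: [556.4, -34.4, 84.2]
eef_rot: [[0.997, -0.074, -0.002], [-0.074, -0.997, 0.0], [-0.002, -0.0, -1.0]]
force: [-7.1, 3.3, 3.6]
width: -0.1
```

Call:
carry_out([
  [[0,0.0005,0,0,0],[0,0.001,0,0,0],[0,0.001,0,0,0],[0,0.001,0,0,0],[0,0.001,0,0,0],[0,0.001,0,0,0],[0,0.001,0,0,0],[0,0.001,0,0,0],[0,0.001,0,0,0],[0,0.001,0,0,0],[0,0.001,0,0,0],[0,0.001,0,0,0]],
])

```text
time: 7.0
position: [556.5, -34.4, 84.2]
eef_rot: [[0.997, -0.074, -0.004], [-0.074, -0.997, 0.0], [-0.004, -0.0, -1.0]]
force: [-8.3, 3.4, 5.1]
width: 0.2
```

```bash
python3 -c "
from h import *
st=robot.get_state();print(st['position'],st['force'],st['width'])
for n in('top','side'): snap(n,n+'4')
i=cv2.imread('pics/side4.png');cv2.imwrite('pics/s4.png',cv2.resize(i[110:210,220:320],None,fx=6,fy=6,interpolation=2))
s=dict(np.load('side4.npz')); hsv=cv2.cvtColor(s['image'],cv2.COLOR_BGR2HSV).astype(int)[160:185,240:275]
m=((hsv[...,0]<8)|(hsv[...,0]>172))&(hsv[...,1]>150)&(hsv[...,2]>80)
P=np.array([w(s,c+240,r+160) for r,c in zip(*np.nonzero(m))]);P=P[P[:,2]>85]
d=np.linalg.svd(P[:,:2]-P[:,:2].mean(0))[2][0];d*=np.sign(d[1]);print(len(P),P.min(0),P.max(0),np.degrees(np.arctan2(-d[0],d[1])))
"
```

```text
[556.51061496 -34.43524966  84.20790994] [-8.32086895  3.35795275  5.08516009] 0.16038812617406786
83 [566.6 -45.9  88.2] [583.8  18.5 107.3] -2.458063406179727
```

View pics/s4.png

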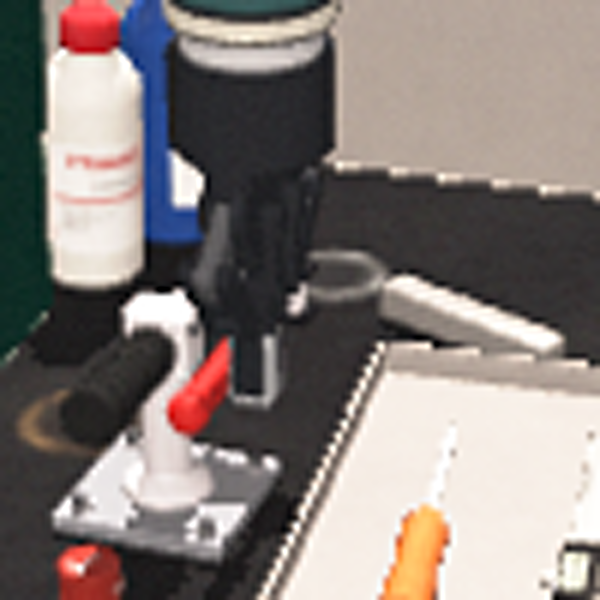

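Call:
carry_out([
  [[0,-0.01,0,0,0],[0,-0.03,0,0,0],[0,-0.05,0,0,0],[0,-0.07,0,0,0],[0,-0.09,0,0,0],[0,-0.09,0,0,0],[0,-0.09,0,0,0],[0,-0.09,0,-0.03,0],[0,-0.09,0,-0.07,0],[0,-0.09,0,-0.11,0],[0,-0.09,0,-0.13,0],[0,-0.09,0,-0.13,0]],
])

```text
time: 8.3
position: [473.4, -28.7, 219.5]
eef_rot: [[0.997, -0.074, 0.011], [-0.074, -0.997, -0.002], [0.011, 0.001, -1.0]]
force: [-0.3, 0.0, 0.3]
width: -0.2
```

```bash
python3 -c "
from h import *
st=robot.get_state();E=st['eef_rot'];print(st['position'],st['force'],st['width'])
print(E.T@(np.array([424,358,84])-st['position']))
snap('side','side5')
i=cv2.imread('pics/side5.png');cv2.imwrite('pics/s5.png',cv2.resize(i[90:240,200:350],None,fx=4,fy=4,interpolation=2))
"
```

```text
[473.38612075 -28.68601507 219.48098853] [-0.32267934  0.00112144  0.32336354] -0.20283981340138119
[ -79.45175557 -382.06072819  134.30256863]
```

View pics/s5.png

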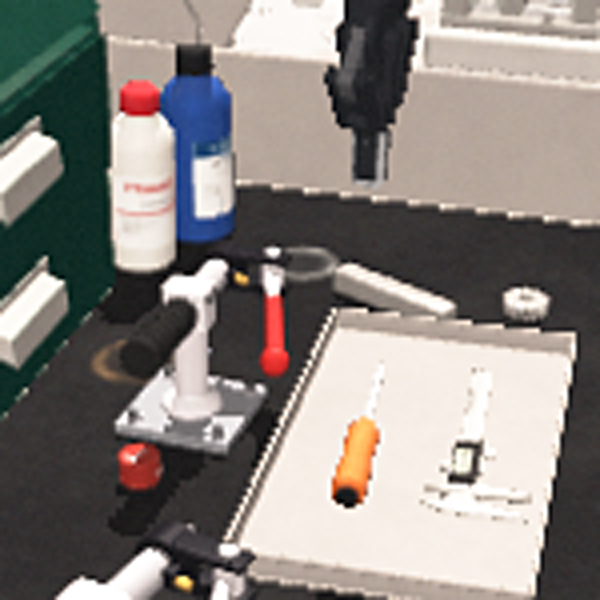

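Call:
carry_out([
  [[0,-0.005,-0.02,0,0],[0,-0.012,-0.055,0,2],[0,-0.02,-0.095,0,4],[0,-0.028,-0.135,0,6],[0,-0.036,-0.175,0,8],[0,-0.044,-0.215,0,10],[0,-0.052,-0.255,0,10],[0,-0.06,-0.295,0,10],[0,-0.068,-0.335,0,10],[0,-0.075,-0.365,0,10],[0,-0.075,-0.382,0,10],[0,-0.075,-0.382,0,10]],
])

```text
time: 9.55
position: [422.0, 360.0, 212.6]
eef_rot: [[0.97, -0.244, -0.001], [-0.244, -0.97, -0.001], [-0.001, 0.001, -1.0]]
force: [-0.1, -0.7, 0.3]
width: -0.3
```

Call:
carry_out([
  [[0,0,0,0,0],[0,0,0,0,0],[0,0,0,0,0]],
])

```text
time: 9.85
position: [422.5, 357.3, 214.1]
eef_rot: [[0.969, -0.248, -0.0], [-0.248, -0.969, -0.0], [0.0, 0.0, -1.0]]
force: [0.6, 0.4, 0.1]
width: -0.1
```

```bash
python3 -c "
from h import *
st=robot.get_state();E=st['eef_rot'];print(st['position'],E,st['force'],st['width'])
print(E.T@(np.array([424,358,84])-st['position']))
"
```

```text
[422.48053356 357.25904676 214.14778739] [[ 9.68816384e-01 -2.47779763e-01 -5.85831510e-05]
 [-2.47779764e-01 -9.68816276e-01 -4.60781612e-04]
 [ 5.74160486e-05  4.60928494e-04 -9.99999892e-01]] [0.56760721 0.40159771 0.08413739] -0.05301916813099355
[  1.28101819  -1.15432942 130.14734291]
```

Call:
carry_out([
  [[0,0,0,0.02,0],[0,0,0,0.05,0],[0,0,0,0.08,0],[0,0,0,0.11,0],[0,0,0,0.125,0],[0,0,0,0.13,0],[0,0,0,0.13,0],[0,0,0,0.13,0]],
])

```text
time: 10.65
position: [423.3, 359.2, 85.9]
eef_rot: [[0.969, -0.246, 0.002], [-0.246, -0.969, 0.002], [0.002, -0.002, -1.0]]
force: [0.7, 0.4, -0.2]
width: 0.2
```

Call:
carry_out([
  [[0,0.008,0,0,0],[0,0.016,0,0,0],[0,0.024,0,0,0],[0,0.03,0,0,0],[0,0.036,0,0,0],[0,0.042,0,0,0],[0,0.047,0,0,0],[0,0.052,0,0,0],[0,0.056,0,0,0],[0,0.06,0,0,0],[0,0.06,0,0,0]],
])

```text
time: 11.75
position: [480.5, 343.8, 84.2]
eef_rot: [[0.969, -0.246, -0.0], [-0.246, -0.969, 0.0], [-0.0, -0.0, -1.0]]
force: [-2.9, 3.0, 0.9]
width: -0.2
```

```bash
python3 -c "
from h import *
st=robot.get_state();print(st['position'],st['force'],st['width'])
snap('side','side6')
i=cv2.imread('pics/side6.png');cv2.imwrite('pics/s6.png',cv2.resize(i[150:350,180:380],None,fx=3,fy=3,interpolation=2))
"
```

```text
[480.47560397 343.8038076   84.1700337 ] [-2.85628987  2.95341905  0.94379629] -0.18511194884170706
```

View pics/s6.png

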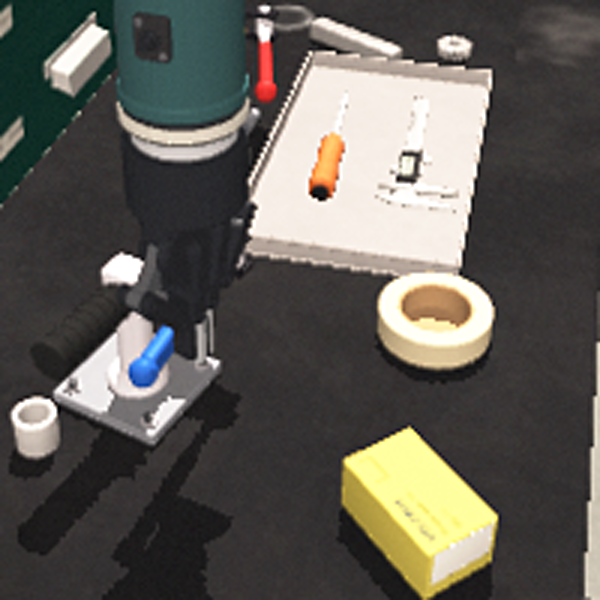

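Pressing on, with about 10 mm to go; slowly from here.

Call:
carry_out([
  [[0,0.002,0,0,0],[0,0.004,0,0,0],[0,0.006,0,0,0],[0,0.007,0,0,0],[0,0.007,0,0,0]],
])

```text
time: 12.3
position: [487.2, 342.1, 84.3]
eef_rot: [[0.969, -0.246, 0.0], [-0.246, -0.969, 0.0], [0.0, -0.0, -1.0]]
force: [-3.4, 3.1, -0.3]
width: -0.0
```

Call:
carry_out([
  [[0,0.001,0,0,0],[0,0.002,0,0,0],[0,0.002,0,0,0]],
])

```text
time: 12.6
position: [489.2, 341.6, 84.4]
eef_rot: [[0.969, -0.246, 0.0], [-0.246, -0.969, 0.0], [0.0, -0.0, -1.0]]
force: [-3.4, 3.6, 1.0]
width: -0.1
```

Call:
carry_out([
  [[0,0.001,0,0,0],[0,0.001,0,0,0]],
])

```text
time: 12.8
position: [490.1, 341.4, 84.3]
eef_rot: [[0.969, -0.246, 0.0], [-0.246, -0.969, 0.0], [0.0, -0.0, -1.0]]
force: [-3.5, 2.9, 0.4]
width: 0.2
```

Call:
carry_out([
  [[0,0.001,0,0,0],[0,0.001,0,0,0]],
])

```text
time: 13.0
position: [491.1, 341.1, 84.4]
eef_rot: [[0.969, -0.246, 0.0], [-0.246, -0.969, 0.0], [0.0, -0.0, -1.0]]
force: [-2.3, 3.6, 0.0]
width: -0.2
```

Call:
carry_out([
  [[0,0.001,0,0,0],[0,0.001,0,0,0]],
])

```text
time: 13.2
position: [492.0, 340.8, 84.3]
eef_rot: [[0.969, -0.246, 0.0], [-0.246, -0.969, 0.0], [0.0, -0.0, -1.0]]
force: [-2.3, 4.2, 1.4]
width: 0.0
```

Call:
carry_out([
  [[0,0.001,0,0,0],[0,0.001,0,0,0]],
])

```text
time: 13.4
position: [492.9, 340.6, 84.3]
eef_rot: [[0.969, -0.246, -0.0], [-0.246, -0.969, 0.0], [-0.0, -0.0, -1.0]]
force: [-3.2, 3.7, 1.1]
width: -0.0
```

Call:
carry_out([
  [[0,0.001,0,0,0],[0,0.001,0,0,0]],
])

```text
time: 13.6
position: [493.8, 340.4, 84.3]
eef_rot: [[0.969, -0.246, -0.0], [-0.246, -0.969, 0.0], [-0.0, -0.0, -1.0]]
force: [-4.1, 3.1, 1.5]
width: 0.1
```

Call:
carry_out([
  [[0,0.001,0,0,0],[0,0.001,0,0,0]],
])

```text
time: 13.8
position: [494.1, 340.3, 84.3]
eef_rot: [[0.969, -0.247, -0.002], [-0.247, -0.969, 0.0], [-0.002, 0.0, -1.0]]
force: [-5.5, 5.1, 1.4]
width: 0.4
```

Call:
carry_out([
  [[0,0.001,0,0,0],[0,0.001,0,0,0]],
])

```text
time: 14.0
position: [494.2, 340.3, 84.3]
eef_rot: [[0.969, -0.247, -0.003], [-0.247, -0.969, 0.0], [-0.003, 0.0, -1.0]]
force: [-7.5, 6.4, 3.2]
width: 0.2
```

Call:
carry_out([
  [[0,0.001,0,0,0],[0,0.001,0,0,0]],
])

```text
time: 14.2
position: [494.4, 340.3, 84.3]
eef_rot: [[0.969, -0.247, -0.005], [-0.247, -0.969, 0.001], [-0.005, 0.001, -1.0]]
force: [-10.3, 6.1, 5.4]
width: 0.1
```

At the stop: the TCP has stopped advancing and the force is rising. I'll hold and check.

Call:
carry_out([
  [[0,0,0,0,0],[0,0,0,0,0],[0,0,0,0,0],[0,0,0,0,0],[0,0,0,0,0],[0,0,0,0,0],[0,0,0,0,0],[0,0,0,0,0]],
])

```text
time: 15.0
position: [494.4, 340.2, 84.3]
eef_rot: [[0.969, -0.247, -0.004], [-0.247, -0.969, 0.0], [-0.004, 0.001, -1.0]]
force: [-9.8, 5.7, 4.5]
width: 0.0
```

```bash
python3 -c "
from h import *
st=robot.get_state();print(st['position'],st['force'],st['width'])
snap('side','side7')
cv2.imwrite('pics/s7.png',cv2.resize(cv2.imread('pics/side7.png')[140:350,170:380],None,fx=2.8,fy=2.8,interpolation=2))
"
```

```text
[494.38236277 340.22870307  84.29933291] [-9.75543031  5.683307    4.45247478] 0.023162726770890034
```

View pics/s7.png

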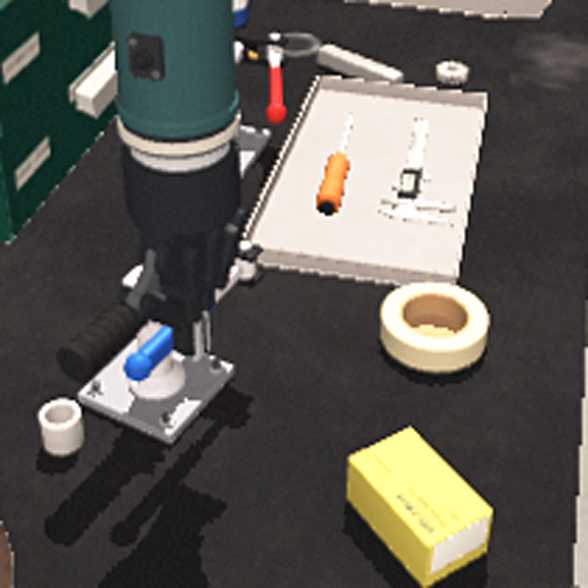

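The blue lever is parallel to its bar with a clear gap. The force is steady at about 11 N, the red lever is out and the bystanders haven't moved.

```bash
python3 -c "
from h import *
print(robot.sign_off())"
```

```text
the job is handed in; nothing more can be done
None
```

Both levers were checked as asked, and the job was handed in at about 15 s with the blue lever still held in at its stop.

- **Red lever:** I pressed it in with the side of the shut fingers until it stopped moving and held it there for over 1 s, at about 9 N sideways. After I backed away, the side picture showed it sprung fully out.
- **Blue lever:** I pressed it in the same way. The fingers stopped advancing at x ≈ 494 mm, where the stop was expected, and the force levelled off at about 11 N sideways. The last picture shows it parallel to its bar with a clear gap.
- **Bystanders:** the last picture shows the tube piece, tape and carton where they were. The red disc was out of view behind the gripper in that one, but it was in place in the picture taken after the red lever was released.

**Disagreements in the checks:**
- The red lever's angle at its stop, measured from the picture, was about 2° off the expected value. I put that down to measurement noise.
- Both stops came about 3 mm further in than I had first estimated.
- I had no direct reading of the lever angles. That both levers reached their stops rests on the rise in force, the halt in movement and the pictures.

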